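# Sort the wax tins by heft, stack the empties, stow the full ones

## Robot

A 6-joint arm with a two-finger parallel gripper is mounted at the origin on the work surface. World frame = base frame: x ahead of the robot, y to its left, z up, the work surface at z = 0. Lengths are in m, angles in rad, forces in N, time in s.
With the tool pointing down it reaches from about 0.35 to 0.775 m from the base axis. Payload 5.5 kg.
Tool frame: the origin (TCP) lies between the finger pads; the fingertips stand 8 mm ahead of it and the grasp point (between the pads) lies 11 mm behind it; z points along the fingers, y is the line along which they close (so a half turn about z gives the same grasp; the last joint's range is limited). The gripper opens to 85 mm and grips with 20 to 120 N. Pads are 22 mm wide; open, the fingers measure 114 mm over their backs; the gripper's body (76 mm by 85 mm) begins 54 mm behind the grasp point. The pads swing forward as they close: fully open they stand 13 mm farther back than shut.
Start: joints at [-0.14, 0.313, 0.046, 1.304, 0, 1.431], TCP at [0.575, -0, 0.239] pointing down, gripper open.
Joint ranges: [-2.76, 2.76], [-0.86, 1.69], [-1.03, 1.26], [-2.2, 2.34], [-1.47, 1.5], [-3.14, 3.14]. Speed limits (rad/s): [2.57, 2.57, 3.14, 3.14, 3.14, 3.14].

## Interface

Orientations are given as a unit quaternion [w, x, y, z].
In Python, from workcell import env gives the robot as it stands.
- The arm moves only by the tool move_arm, never from a script. Its argument "moves" is one flat list of numbers, 5 for each row, row after row: the shift along the world's x, y, z in m, then the turn about the world's z in rad, then the finger opening in m, from 0 to 0.0854. A call has 1 to 12 rows; each row is the pose to reach, as a shift and turn from the pose commanded when the call began; what a row does not reach only later rows make up. A row lasts 1/12 s, in which the tool goes at most 41.7 mm and 7.16 degrees, less where a joint would pass 70% of its speed; a pose out of reach is approached as far as the arm can. A call with a gripper value outside its range is refused whole. The fingers move at their own pace and stop on an object; "newtons" is the grip in N (left out, the last holds). Time passes only in rows, so rows that repeat a pose let the fingers close. It gives the time, the measured TCP pose, the force, the opening and the grip force at its end, in the units of the state.
- env.get_state(): the state, without advancing time (a new reading comes with each control period).
- env.read_camera(name): name is "scene" or "side" or "wrist"; returns a dict with "pixels" (480x640x3 uint8, red, green, blue), "camera_matrix" (3x3 intrinsics, pixels), "rvec" (rotation vector, rad) and "tvec" (3), from world to camera coordinates, as OpenCV has them. Camera axes: x right, y down, z forward; pixel columns grow to the right and rows downward; lengths in m; the calibration is good to about 2 mm. A picture is of the moment at which its call begins. There is no depth.
- env.hand_in(): hands the job in; it is judged then, once.
The state is a dict: "clock": time; "joint_pos": joint angles; "qvel": joint speeds; "tau": joint torques, N m; "tcp_pos": TCP position; "orientation": TCP orientation; "wrist_force": force on the tool from outside, world axes, zero at the start; "ft_torque": the same for the moment, N m; "finger_gap": finger opening in m; "grip_force": force on a finger pad.
Only numpy, scipy, OpenCV 4.12 (cv2) and the standard library are available. Lean on these libraries where they do the work, as an engineer would, in place of code of your own. Each camera call takes 0.05 s, during which the arm holds its last target. There are 200 camera calls.

## Task

The closed wax tins on the bench look alike, but some are full and some are empty: heft each one to find out. Lay the full ones flat in the drawer of the low unit and stack all the empties flat and squarely in one column in the middle of the empty blue tray, then ease the drawer fully shut without slamming it. Leave the pink moulds lying among them where they are.

Things in the scene. Friction and masses are not known exactly. Their poses are not given: they have to be found in the camera images.
- tin_1: one of the look-alike closed slip-lid tins, bare sheet aluminium, 100 long (x) x 64 wide (y) x 48 high (z); a full one weighs about 230 g, an empty one about 30 g (give or take a tenth), which cannot be seen (the block of wax inside is not among the listed things); starts flat on the bench; origin at the centre of its underside, z up; may be absent (None)
- tin_2: one of the look-alike closed slip-lid tins, bare sheet aluminium, 100 long (x) x 64 wide (y) x 48 high (z); a full one weighs about 230 g, an empty one about 30 g (give or take a tenth), which cannot be seen (the block of wax inside is not among the listed things); starts flat on the bench; origin at the centre of its underside, z up; may be absent (None)
- tin_3: one of the look-alike closed slip-lid tins, bare sheet aluminium, 100 long (x) x 64 wide (y) x 48 high (z); a full one weighs about 230 g, an empty one about 30 g (give or take a tenth), which cannot be seen (the block of wax inside is not among the listed things); starts flat on the bench; origin at the centre of its underside, z up; may be absent (None)
- tin_4: one of the look-alike closed slip-lid tins, bare sheet aluminium, 100 long (x) x 64 wide (y) x 48 high (z); a full one weighs about 230 g, an empty one about 30 g (give or take a tenth), which cannot be seen (the block of wax inside is not among the listed things); starts flat on the bench; origin at the centre of its underside, z up; may be absent (None)
- tin_5: one of the look-alike closed slip-lid tins, bare sheet aluminium, 100 long (x) x 64 wide (y) x 48 high (z); a full one weighs about 230 g, an empty one about 30 g (give or take a tenth), which cannot be seen (the block of wax inside is not among the listed things); starts flat on the bench; origin at the centre of its underside, z up; may be absent (None)
- tin_6: one of the look-alike closed slip-lid tins, bare sheet aluminium, 100 long (x) x 64 wide (y) x 48 high (z); a full one weighs about 230 g, an empty one about 30 g (give or take a tenth), which cannot be seen (the block of wax inside is not among the listed things); starts flat on the bench; origin at the centre of its underside, z up; may be absent (None)
- unit: the low grey steel drawer unit fixed on the left of the bench, 240 deep (x), 290 wide (y), 100 high; origin under its centre, x into the unit, turned by up to 0.06 rad; it holds one drawer, teal front
- tray: the empty shallow blue plastic tray on the right, fixed, 240 (x) x 200 (y), rim 13 high, walls and floor 4 thick; origin at the centre of its underside on the bench, so its inner floor is 4 above the origin; it may be turned by up to 0.15 rad
- unit_drawer0 (a joint): how far the drawer is pulled out, m: 0 = fully shut, 0.166 = against its end stop; light sliding friction (about 1 N), stays where it is left
- unit_drawer0_handle (a point): middle of the drawer's bar handle: a horizontal bar 120 long, 11 thick, along this point's y, 35 in front of the drawer's face, 38 below the top of the drawer unit; the point's x points into the unit (drawer opens along -x), z up.
- drawer_floor (a point): centre of the drawer's inner floor, moves with the drawer; same axes as the handle's point. Inside, the drawer is 195 (x) x 248 (y), walls 56 high and front board 66 high above this floor. Pulled fully out, the floor is uncovered from 97 in front (-x) of this point to 61 behind it (+x); the unit's top, 78 above this floor, covers the rest.
- mould_a: bystander: small pink silicone mould among the tins, 32 x 62 x 22 high; origin under its centre
- mould_b: bystander: small pink silicone mould among the tins, 32 x 62 x 22 high; origin under its centre
Not all that is in view belongs to the job. What is shaped like the tin_1 but orange or purple is not meant.

How it is judged:
On the way:
1. the drawer is pulled open (at least 100 mm) (value of joint unit_drawer0 above 0.1 m), for 0.2 s.
At the end, for the whole second after the job is handed in: Drawer shut to within 6 mm, every full tin flat inside it; every empty tin flat (0.1 rad, either way up) in one column, all within 10 mm of one another sideways and turned alike within 0.14 rad (either way round), within 30 mm of the middle of the tray; all at rest (((x of tin_1 in the frame of drawer_floor between -0.075 and 0.075 m and y of tin_1 in the frame of drawer_floor between -0.1 and 0.1 m and z of tin_1 in the frame of drawer_floor between -0.01 and 0.06 m and (angle between tin_1's own z axis and vertical below 0.12 rad or angle between tin_1's own z axis and vertical above 3.0216 rad) and contact force between tin_1 and unit above 1.4 N) or (horizontal distance between tin_1 and tray below 0.03 m and (angle between tin_1's own z axis and vertical below 0.1 rad or angle between tin_1's own z axis and vertical above 3.0416 rad) and contact force between tin_1 and tray below 1.85 N)) and ((x of tin_2 in the frame of drawer_floor between -0.075 and 0.075 m and y of tin_2 in the frame of drawer_floor between -0.1 and 0.1 m and z of tin_2 in the frame of drawer_floor between -0.01 and 0.06 m and (angle between tin_2's own z axis and vertical below 0.12 rad or angle between tin_2's own z axis and vertical above 3.0216 rad) and contact force between tin_2 and unit above 1.4 N) or (horizontal distance between tin_2 and tray below 0.03 m and (angle between tin_2's own z axis and vertical below 0.1 rad or angle between tin_2's own z axis and vertical above 3.0416 rad) and contact force between tin_2 and tray below 1.85 N)) and ((x of tin_3 in the frame of drawer_floor between -0.075 and 0.075 m and y of tin_3 in the frame of drawer_floor between -0.1 and 0.1 m and z of tin_3 in the frame of drawer_floor between -0.01 and 0.06 m and (angle between tin_3's own z axis and vertical below 0.12 rad or angle between tin_3's own z axis and vertical above 3.0216 rad) and contact force between tin_3 and unit above 1.4 N) or (horizontal distance between tin_3 and tray below 0.03 m and (angle between tin_3's own z axis and vertical below 0.1 rad or angle between tin_3's own z axis and vertical above 3.0416 rad) and contact force between tin_3 and tray below 1.85 N)) and ((x of tin_4 in the frame of drawer_floor between -0.075 and 0.075 m and y of tin_4 in the frame of drawer_floor between -0.1 and 0.1 m and z of tin_4 in the frame of drawer_floor between -0.01 and 0.06 m and (angle between tin_4's own z axis and vertical below 0.12 rad or angle between tin_4's own z axis and vertical above 3.0216 rad) and contact force between tin_4 and unit above 1.4 N) or (horizontal distance between tin_4 and tray below 0.03 m and (angle between tin_4's own z axis and vertical below 0.1 rad or angle between tin_4's own z axis and vertical above 3.0416 rad) and contact force between tin_4 and tray below 1.85 N)) and ((x of tin_5 in the frame of drawer_floor between -0.075 and 0.075 m and y of tin_5 in the frame of drawer_floor between -0.1 and 0.1 m and z of tin_5 in the frame of drawer_floor between -0.01 and 0.06 m and (angle between tin_5's own z axis and vertical below 0.12 rad or angle between tin_5's own z axis and vertical above 3.0216 rad) and contact force between tin_5 and unit above 1.4 N) or (horizontal distance between tin_5 and tray below 0.03 m and (angle between tin_5's own z axis and vertical below 0.1 rad or angle between tin_5's own z axis and vertical above 3.0416 rad) and contact force between tin_5 and tray below 1.85 N)) and ((x of tin_6 in the frame of drawer_floor between -0.075 and 0.075 m and y of tin_6 in the frame of drawer_floor between -0.1 and 0.1 m and z of tin_6 in the frame of drawer_floor between -0.01 and 0.06 m and (angle between tin_6's own z axis and vertical below 0.12 rad or angle between tin_6's own z axis and vertical above 3.0216 rad) and contact force between tin_6 and unit above 1.4 N) or (horizontal distance between tin_6 and tray below 0.03 m and (angle between tin_6's own z axis and vertical below 0.1 rad or angle between tin_6's own z axis and vertical above 3.0416 rad) and contact force between tin_6 and tray below 1.85 N)) and (horizontal distance between tin_1 and tin_2 above 0.061 m or (horizontal distance between tin_1 and tin_2 below 0.01 m and angle between the x axis of tin_1 and the x axis of tin_2, either way round below 0.14 rad)) and (horizontal distance between tin_1 and tin_3 above 0.061 m or (horizontal distance between tin_1 and tin_3 below 0.01 m and angle between the x axis of tin_1 and the x axis of tin_3, either way round below 0.14 rad)) and (horizontal distance between tin_1 and tin_4 above 0.061 m or (horizontal distance between tin_1 and tin_4 below 0.01 m and angle between the x axis of tin_1 and the x axis of tin_4, either way round below 0.14 rad)) and (horizontal distance between tin_1 and tin_5 above 0.061 m or (horizontal distance between tin_1 and tin_5 below 0.01 m and angle between the x axis of tin_1 and the x axis of tin_5, either way round below 0.14 rad)) and (horizontal distance between tin_1 and tin_6 above 0.061 m or (horizontal distance between tin_1 and tin_6 below 0.01 m and angle between the x axis of tin_1 and the x axis of tin_6, either way round below 0.14 rad)) and (horizontal distance between tin_2 and tin_3 above 0.061 m or (horizontal distance between tin_2 and tin_3 below 0.01 m and angle between the x axis of tin_2 and the x axis of tin_3, either way round below 0.14 rad)) and (horizontal distance between tin_2 and tin_4 above 0.061 m or (horizontal distance between tin_2 and tin_4 below 0.01 m and angle between the x axis of tin_2 and the x axis of tin_4, either way round below 0.14 rad)) and (horizontal distance between tin_2 and tin_5 above 0.061 m or (horizontal distance between tin_2 and tin_5 below 0.01 m and angle between the x axis of tin_2 and the x axis of tin_5, either way round below 0.14 rad)) and (horizontal distance between tin_2 and tin_6 above 0.061 m or (horizontal distance between tin_2 and tin_6 below 0.01 m and angle between the x axis of tin_2 and the x axis of tin_6, either way round below 0.14 rad)) and (horizontal distance between tin_3 and tin_4 above 0.061 m or (horizontal distance between tin_3 and tin_4 below 0.01 m and angle between the x axis of tin_3 and the x axis of tin_4, either way round below 0.14 rad)) and (horizontal distance between tin_3 and tin_5 above 0.061 m or (horizontal distance between tin_3 and tin_5 below 0.01 m and angle between the x axis of tin_3 and the x axis of tin_5, either way round below 0.14 rad)) and (horizontal distance between tin_3 and tin_6 above 0.061 m or (horizontal distance between tin_3 and tin_6 below 0.01 m and angle between the x axis of tin_3 and the x axis of tin_6, either way round below 0.14 rad)) and (horizontal distance between tin_4 and tin_5 above 0.061 m or (horizontal distance between tin_4 and tin_5 below 0.01 m and angle between the x axis of tin_4 and the x axis of tin_5, either way round below 0.14 rad)) and (horizontal distance between tin_4 and tin_6 above 0.061 m or (horizontal distance between tin_4 and tin_6 below 0.01 m and angle between the x axis of tin_4 and the x axis of tin_6, either way round below 0.14 rad)) and (horizontal distance between tin_5 and tin_6 above 0.061 m or (horizontal distance between tin_5 and tin_6 below 0.01 m and angle between the x axis of tin_5 and the x axis of tin_6, either way round below 0.14 rad)) and linear speed of each of tin_1, tin_2, tin_3, tin_4, tin_5, tin_6 below 0.02 m/s and value of joint unit_drawer0 below 0.006 m); the robot touches nothing.
It fails at once if the drawer is slammed (shut faster than 0.4 m/s) (velocity of joint unit_drawer0 below -0.4 m/s).
It fails at once if a bystander (pink mould) is shoved more than 100 mm away (distance of any of mould_a, mould_b from where it was at the start of the episode above 0.1 m).
Of fill_1, fill_2, fill_3, fill_4 only 1 to 2 are there at a start; the rules pass over those that are not, and their reading is None.
Of tin_5, tin_6 only 1 to 2 are there at a start; the rules pass over those that are not, and their reading is None.
At some moment in a run one of tin_1, tin_2, tin_3, tin_4, tin_5, tin_6 may be knocked a few centimetres aside while the robot is not near it.
Once in a run the grip may slacken for a moment while it holds something.
It also fails if it takes over 210 s, if anything falls off the work surface, if the arm or the gripper's body presses on something with over 40 N, if the wrist force passes 120 N, or if a joint passes its speed limit or range.

## Working session

There is one attempt and no reset: what is moved stays moved. The work goes in short steps, Python scripts to look and compute and a tool call to move; the robot and the scene stay as the last step left them, time stands still between calls to the robot, and variables do not carry over. Pictures are saved under pics/ and viewed, at most 14 in all, crops included, and the job is handed in when it is done.

Besides the shell and the picture viewer there is one more tool, called after "Request:" in YAML: its name, and indented under it one key for each argument. move_arm: Moves the arm, as the interface text tells. Its arguments: {"type":"object","properties":{"moves":{"type":"array"},"newtons":{"type":"number"}},"required":["moves"]}

```bash
ls; mkdir -p pics; cat > h.py <<'E'
import numpy as np, cv2, sys
from workcell import env
def cam(n,save=None):
    c=env.read_camera(n); 
    if save: cv2.imwrite(f'pics/{save}.png',c['pixels'][:,:,::-1])
    return c
def ray(c,uv,z):
    K=np.array(c['camera_matrix']);R=cv2.Rodrigues(np.array(c['rvec'],float))[0];t=np.array(c['tvec'],float).ravel()
    uv=np.atleast_2d(np.array(uv,float)); d=np.c_[uv,np.ones(len(uv))]@np.linalg.inv(K).T@R; o=-R.T@t
    s=(z-o[2])/d[:,2]; return o+d*s[:,None]
def proj(c,P):
    return cv2.projectPoints(np.atleast_2d(np.array(P,float)),np.array(c['rvec'],float),np.array(c['tvec'],float),np.array(c['camera_matrix'],float),None)[0][:,0]
E
python3 - <<'E'
from h import *
for n in('scene','side','wrist'):
    c=cam(n,n+'0'); R=cv2.Rodrigues(np.array(c['rvec'],float))[0]; print(n,np.round(-R.T@np.array(c['tvec']).ravel(),3),np.round(R[2],2))
print(env.get_state())
E
```

```text
pics
scene [ 1.249 -0.137  0.877] [-0.66  0.05 -0.75]
side [ 0.43  -1.074  0.896] [ 0.1   0.76 -0.64]
wrist [0.575 0.077 0.374] [-0.   -0.3  -0.95]
{'clock': 0.15, 'joint_pos': array([-1.39644180e-01,  3.13821293e-01,  4.52559916e-02,  1.30355215e+00,
        4.72047441e-06,  1.43116625e+00]), 'qvel': array([-0.00069172, -0.00249754,  0.00266008, -0.00077712,  0.00136485,
        0.00027694]), 'tau': array([ 1.76330479e-03, -4.81067133e+01,  2.98815805e+01,  1.39078675e-02,
       -1.10673584e-04, -5.56924022e-05]), 'tcp_pos': array([5.74656955e-01, 1.45786129e-05, 2.38624002e-01]), 'orientation': array([-5.28974759e-04,  7.07111613e-01,  7.07101640e-01, -3.95646811e-04]), 'wrist_force': array([-0.35411869,  0.75164747,  0.47198763]), 'ft_torque': array([0.0585585 , 0.00545165, 0.02777302]), 'grip_force': 0.0, 'finger_gap': 0.08516662212278757}
```

View pics/scene0.png

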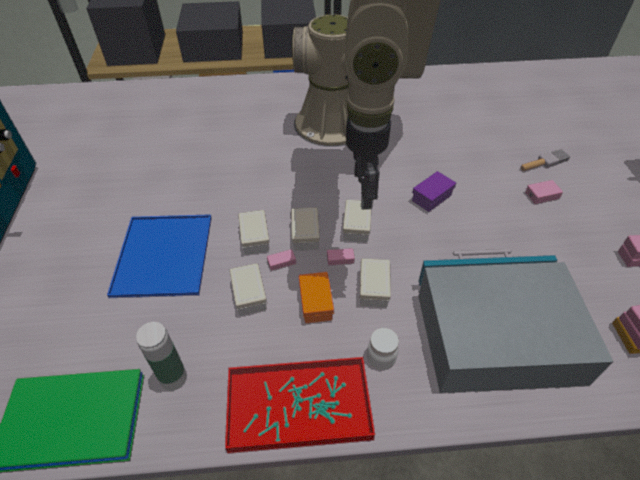

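View pics/side0.png

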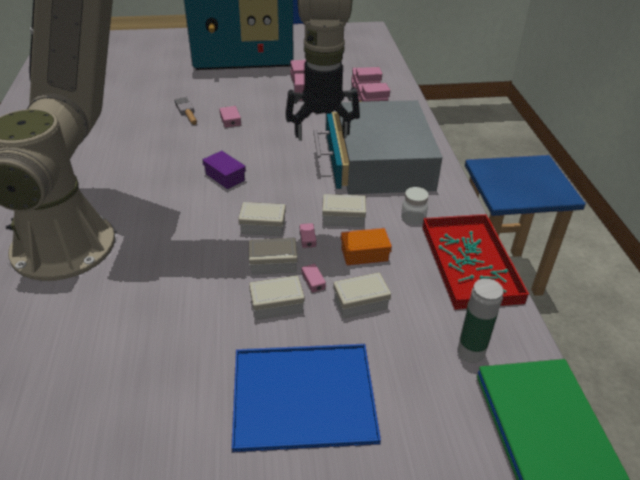

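View pics/wrist0.png

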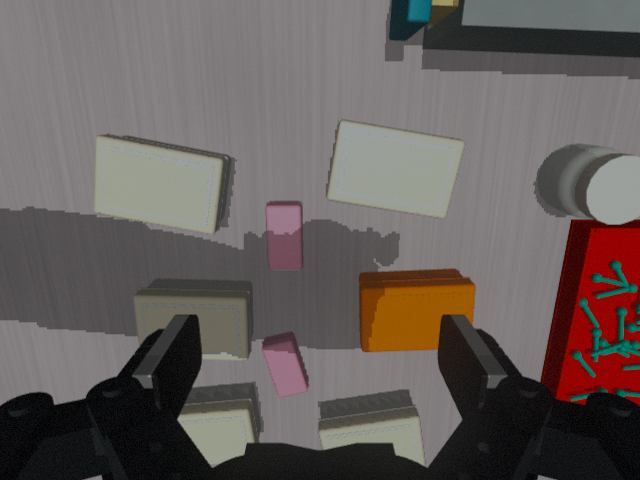

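Five tins: scene (254,229), (305,224; in shadow), (357,218), (248,287), (375,280). The orange and purple ones are decoys and the pink moulds are at (281,260) and (341,256). The blue tray is at (162,255), and the unit with its teal front and bar handle is at (480,253). Now I'll segment and measure.

```bash
cat >> h.py <<'E'
def tins(c,lo=0.55,amin=250):
    """top faces of aluminium tins: list of (centre uv, 4 corner uv)"""
    im=np.ascontiguousarray(c['pixels'][:,:,::-1]); lab=cv2.cvtColor(im,cv2.COLOR_BGR2LAB).astype(int)
    L,a,b=lab[...,0],lab[...,1]-128,lab[...,2]-128
    m=((b>3)&(b<25)&(a<4)&(a>-12)&(L>60)).astype(np.uint8)
    m=cv2.morphologyEx(m,cv2.MORPH_OPEN,np.ones((3,3)))
    n,lb,st,ce=cv2.connectedComponentsWithStats(m); out=[]
    for i in range(1,n):
        if st[i,4]<amin: continue
        k=lb==i; t=(k&(L>np.percentile(L[k],70)*0.9)).astype(np.uint8)
        t=cv2.morphologyEx(t,cv2.MORPH_OPEN,np.ones((3,3)))
        cs=cv2.findContours(t,cv2.RETR_EXTERNAL,cv2.CHAIN_APPROX_NONE)[0]
        if not cs: continue
        h=cv2.convexHull(max(cs,key=cv2.contourArea))[:,0].astype(float)
        out.append((h.mean(0),h,cv2.contourArea(h.astype(np.float32)),st[i]))
    return out
def rect(c,h,z):
    """hull of a top face -> centre, long-axis yaw, size in the plane z"""
    P=ray(c,h,z)[:,:2].astype(np.float32)
    (x,y),(w,l),a=cv2.minAreaRect(P*1000); a=np.radians(a)
    if w<l: a+=np.pi/2; w,l=l,w
    a=(a+np.pi/2)%np.pi-np.pi/2
    return np.array([x/1000,y/1000]),a,(w,l)
def tri(c1,u1,c2,u2):
    def M(c): 
        return np.array(c['camera_matrix'])@np.c_[cv2.Rodrigues(np.array(c['rvec'],float))[0],np.array(c['tvec'],float).ravel()]
    X=cv2.triangulatePoints(M(c1),M(c2),np.array(u1,float).reshape(2,1),np.array(u2,float).reshape(2,1)).ravel(); return X[:3]/X[3]
E
python3 - <<'E'
from h import *
C={n:cam(n) for n in('scene','side','wrist')}
for n in C:
    print(n)
    for u,h,A,s in tins(C[n]):
        p,a,wl=rect(C[n],h,.048); print(np.round(u),int(A),np.round(p,3),round(a,3),np.round(wl,1))
for n in('scene','side'):
    hsv=cv2.cvtColor(C[n]['pixels'],cv2.COLOR_RGB2HSV)
    for nm,lo,hi in(('blue',(105,150,60),(120,255,255)),('teal',(88,120,40),(102,255,255)),('pink',(160,60,100),(179,255,255))):
        m=cv2.inRange(hsv,lo,hi); k,lb,st,ce=cv2.connectedComponentsWithStats(m)
        for i in range(1,k):
            if st[i,4]>100:
                q=cv2.findContours((lb==i).astype(np.uint8),0,1)[0][0]; hh=cv2.convexHull(q)
                ap=cv2.approxPolyN(hh,4)[0] if nm!='pink' else []
                print(n,nm,st[i],np.round(ce[i]),np.array(ap).tolist())
E
```

```text
scene
[316.  35.] 1800 [-0.487  0.006] -0.121 [347.8 197.8]
[250.  32.] 293 [-0.526 -0.243] -0.004 [162.4  64.5]
[170.  51.] 800 [-0.442 -0.523] -0.003 [313.6  89.6]
[97. 58.] 247 [-0.377 -0.776] 0.335 [200.4  44.6]
[322. 129.] 1492 [ 0.061 -0.04 ] -0.005 [202.7 136.1]
[  6. 157.] 64 [ 0.141 -0.906] 0.577 [69.1 13.6]
[356. 213.] 388 [0.44 0.02] -0.184 [87.2 43.2]
[306. 221.] 415 [ 0.457 -0.108] -0.053 [82.4 42.2]
[253. 226.] 435 [ 0.459 -0.232] 0.103 [80.6 43.3]
[363. 292.] 20 [0.672 0.002] -0.142 [12.9 10.5]
[376. 277.] 578 [0.631 0.033] -0.175 [85.5 42.5]
[247. 282.] 594 [ 0.626 -0.243] 0.181 [79.6 43.5]
[262. 287.] 15 [ 0.641 -0.212] -0.004 [16.2  6.3]
side
[ 48. 126.] 4348 [-0.133  0.424] -1.31 [438.3 190.4]
[154.  16.] 1719 [0.079 1.257] -1.481 [300.  264.4]
[258.  22.] 1405 [0.486 1.186] 1.52 [392.4 142.6]
[321.   6.] 512 [0.754 1.298] -0.08 [204.  120.4]
[365.  12.] 503 [0.906 1.24 ] 1.47 [213.3 112.9]
[405.  27.] 1102 [1.016 1.1  ] 1.463 [477.2 108.7]
[504.  19.] 1250 [1.416 1.138] 1.153 [390.4 167.8]
[17. 33.] 1204 [-0.37   1.136] -1.274 [556.4  85.2]
[322.  24.] 246 [0.722 
[... 1914 characters left out ...]
], [493, 214], [464, 160], [548, 156]]
side blue [  232   345   148   106 13861] [303. 398.] [[380, 443], [232, 451], [236, 350], [364, 344]]
side blue [479 372  43 108 147] [502. 431.] [[519, 479], [479, 375], [479, 372], [521, 479]]
side teal [ 185    0  108   68 4863] [234.  36.] [[293, 0], [291, 64], [193, 67], [184, 0]]
side teal [327 113  15  75 510] [334. 150.] [[341, 164], [339, 203], [327, 133], [327, 95]]
side pink [291  60  15  11 133] [298.  65.] []
side pink [353  67  37  26 519] [370.  80.] []
side pink [294  73  10  13 120] [299.  79.] []
side pink [220 106  20  15 222] [229. 113.] []
side pink [300 224  16  18 234] [307. 232.] []
side pink [302 264  23  23 325] [313. 275.] []
```

```bash
python3 - <<'E'
from h import *
S,D,W=(cam(n) for n in('scene','side','wrist'))
R=lambda c,u,z:np.round(ray(c,u,z)[:,:2],3).tolist()
print('tray scene',R(S,[[198,294],[106,297],[131,217],[211,215]],.013))
print('tray side',R(D,[[380,443],[232,451],[236,350],[364,344]],.013))
# triangulated tin centres
def ctr(c,p): 
    return min(tins(c),key=lambda t:np.hypot(*(rect(c,t[1],.048)[0]-p)))[1]
for p in((.634,.031),(.444,.018),(.459,-.11),(.46,-.234),(.628,-.244)):
    a,b=ctr(S,p),ctr(D,p); f=lambda h:np.array(cv2.minAreaRect(h.astype(np.float32))[0])
    print('tin',np.round(tri(S,f(a),D,f(b)),3))
print('moulds',R(S,[[340,254],[281,258]],.022),R(D,[[307,232],[313,275]],.022))
print('front board',R(S,[[424,263],[555,257]],.088),'handle',R(S,[[453,253],[510,252]],.062))
for z in(.1,): print('unit top',R(S,[[425,267],[556,262]],z),R(D,[[421,103],[343,105],[345,187]],z))
a=S['pixels'][230:290,400:580];b=D['pixels'][90:210,290:470]
cv2.imwrite('pics/crop1.png',np.vstack([cv2.resize(a,(720,240)),cv2.resize(b,(480,320))[:, :480] if 0 else np.pad(cv2.resize(b,(480,320)),((0,0),(0,240),(0,0)))])[:,:,::-1])
E
```

```text
tray scene [[0.622, -0.354], [0.613, -0.553], [0.37, -0.54], [0.381, -0.341]]
tray side [[0.604, -0.562], [0.368, -0.55], [0.378, -0.348], [0.614, -0.359]]
tin [0.635 0.031 0.046]
tin [0.444 0.019 0.046]
tin [ 0.458 -0.11   0.045]
tin [ 0.46  -0.233  0.047]
tin [ 0.628 -0.244  0.046]
moulds [[0.544, -0.033], [0.544, -0.169]] [[0.542, -0.037], [0.539, -0.176]]
front board [[0.638, 0.132], [0.647, 0.412]] handle [[0.596, 0.211], [0.605, 0.337]]
unit top [[0.658, 0.127], [0.669, 0.4]] [[0.901, 0.387], [0.685, 0.395], [0.633, 0.018]]
```

View pics/crop1.png

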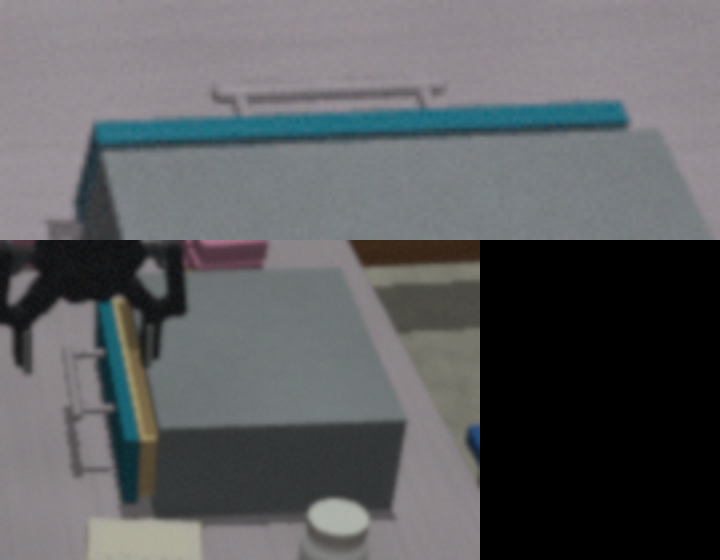

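The tops triangulate to about 46–48 mm, which matches the text. The handle bar is near (0.600, 0.274) and the unit's yaw is about -0.04. The drawer is nearly shut. I'll move above the handle and look from there.

Request:
move_arm:
  moves: [0.004, 0.04, 0, -0.01, 0.03, 0.008, 0.08, 0, -0.02, 0.03, 0.012, 0.12, 0, -0.03, 0.03, 0.016, 0.16, 0, -0.04, 0.03, 0.02, 0.2, 0, -0.04, 0.03, 0.023, 0.24, -0.02, -0.04, 0.03, 0.025, 0.274, -0.04, -0.04, 0.03, 0.025, 0.274, -0.04, -0.04, 0.03, 0.025, 0.274, -0.04, -0.04, 0.03]
  newtons: 40

```text
clock: 1.2
tcp_pos: [0.5986, 0.276, 0.1969]
orientation: [-0.001, 0.72, 0.694, -0.002]
wrist_force: [0.1, -0.4, 0.1]
finger_gap: 0.0299
grip_force: 0.0
```

```bash
python3 - <<'E'
from h import *
W=cam('wrist','w1'); s=env.get_state(); print(s['tcp_pos'],s['orientation'],s['joint_pos'],s['finger_gap'])
E
```

```text
[0.5993618  0.27467305 0.19836673] [-1.97534921e-04  7.20468290e-01  6.93487219e-01 -9.38738535e-04] [ 3.08287158e-01  4.94669729e-01  2.17735205e-01  1.29572045e+00
 -4.75840750e-04  1.91724326e+00] 0.02987194714907961
```

View pics/w1.png

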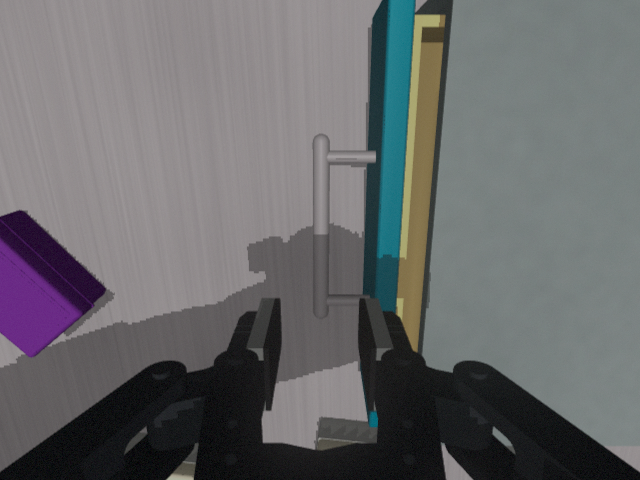

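The bar runs from pixel (320,135) to (321,318) and is parallel to the jaw image, so yaw -0.04 is right. The drawer is slightly open.

```bash
python3 - <<'E'
from h import *
W=cam('wrist')
print(ray(W,[[320.5,138],[321,316]],.062),ray(W,[[392,10],[375,300]],.088)[:,:2],ray(W,[[444,10],[416,390]],.1)[:,:2])
S=cam('scene'); 
u=tri(W,[320.5,141],S,[510,252.5]);print(u)
E
```

```text
[[0.60232735 0.33429799 0.062     ]
 [0.59785111 0.20623465 0.062     ]] [[0.6430299  0.40095743]
 [0.63440302 0.23062595]] [[0.66744228 0.3975468 ]
 [0.66080373 0.16824535]]
[0.60437168 0.33483446 0.06203853]
```

Request:
move_arm:
  moves: [0, -0.003, -0.04, 0.003, 0.03, 0, -0.003, -0.08, 0.003, 0.03, 0, -0.003, -0.12, 0.003, 0.03, 0, -0.003, -0.147, 0.003, 0.03, 0, -0.003, -0.147, 0.003, 0.03, 0, -0.003, -0.147, 0.003, 0.0, 0, -0.003, -0.147, 0.003, 0.0, 0, -0.003, -0.147, 0.003, 0.0, 0, -0.003, -0.147, 0.003, 0.0]
  newtons: 30

```text
clock: 2.1
tcp_pos: [0.6016, 0.2694, 0.0542]
orientation: [0.002, 0.721, 0.693, 0.001]
wrist_force: [1.3, -4.7, 7.4]
finger_gap: 0.0096
grip_force: 29.5
```

Request:
move_arm:
  moves: [-0.01, 0, 0, 0, 0, -0.025, 0.001, 0, 0, 0, -0.04, 0.0015, 0, 0, 0, -0.055, 0.002, 0, 0, 0, -0.07, 0.0025, 0, 0, 0, -0.085, 0.003, 0, 0, 0, -0.1, 0.0035, 0, 0, 0, -0.115, 0.004, 0, 0, 0, -0.13, 0.0045, 0, 0, 0, -0.14, 0.005, 0, 0, 0, -0.14, 0.005, 0, 0, 0, -0.14, 0.005, 0, 0, 0]

```text
clock: 3.1
tcp_pos: [0.4601, 0.2747, 0.0541]
orientation: [0.001, 0.72, 0.694, 0.0]
wrist_force: [-1.6, -5.4, 10.9]
finger_gap: 0.0102
grip_force: 30.5
```

Request:
move_arm:
  moves: [-0.004, 0, 0.002, 0, 0, -0.008, 0, 0.002, 0, 0, -0.012, 0, 0.002, 0, 0, -0.012, 0, 0.002, 0, 0]

```text
clock: 3.43
tcp_pos: [0.4489, 0.2751, 0.0542]
orientation: [0.002, 0.72, 0.694, 0.0]
wrist_force: [3.6, -5.6, -3.3]
finger_gap: 0.0098
grip_force: 30.3
```

```bash
python3 - <<'E'
from h import *
W=cam('scene','s1'); s=env.get_state(); print(s['tcp_pos'],s['wrist_force'],s['finger_gap'])
E
```

```text
[0.44893392 0.27508907 0.05424134] [ 4.90595385 -5.00017369 -4.73793158] 0.00958066869475005
```

Request:
move_arm:
  moves: [-0.003, 0, 0, 0, 0, -0.006, 0, 0, 0, 0, -0.006, 0, 0, 0, 0]

```text
clock: 3.73
tcp_pos: [0.4488, 0.2751, 0.0544]
orientation: [0.005, 0.721, 0.693, 0.004]
wrist_force: [21.2, -7.4, -18.1]
finger_gap: 0.0096
grip_force: 29.5
```

The drawer is at its stop, so the bar's travel gives handle x ≈ 0.449 when open. Next I'll release, lift, and turn toward tin B at (0.444, 0.018).

Request:
move_arm:
  moves: [0.006, 0, 0, 0, 0.03, 0.006, 0, 0, 0, 0.03, 0.006, 0, 0, 0, 0.03, 0.006, 0, 0.03, 0, 0.03, 0.006, 0, 0.07, 0, 0.03, 0.006, 0, 0.11, 0.1, 0.085, 0.006, -0.02, 0.14, 0.22, 0.085, 0.006, -0.05, 0.15, 0.34, 0.085, 0.006, -0.08, 0.15, 0.46, 0.085, 0.006, -0.11, 0.15, 0.58, 0.085, 0.006, -0.14, 0.15, 0.7, 0.085, 0.006, -0.17, 0.15, 0.82, 0.085]

```text
clock: 4.73
tcp_pos: [0.4469, 0.1058, 0.2046]
orientation: [-0.0, 0.381, 0.925, 0.0]
wrist_force: [0.3, -1.6, 1.0]
finger_gap: 0.0851
grip_force: 0.0
```

Request:
move_arm:
  moves: [0, -0.02, 0, 0.12, 0.085, 0, -0.04, 0, 0.24, 0.085, 0, -0.06, 0, 0.36, 0.085, 0, -0.08, 0, 0.48, 0.085, 0, -0.088, 0, 0.6, 0.085, 0, -0.088, 0, 0.6, 0.085]

```text
clock: 5.23
tcp_pos: [0.4474, 0.0176, 0.2044]
orientation: [-0.0, 0.094, 0.996, 0.0]
wrist_force: [0.0, 0.1, 0.2]
finger_gap: 0.0852
grip_force: 0.0
```

```bash
python3 - <<'E'
from h import *
W=cam('wrist','w2'); s=env.get_state(); print(s['tcp_pos'],s['orientation'],s['joint_pos'],s['finger_gap'],s['wrist_force'])
for n in('wrist','side'):
    c=cam(n)
    for u,h,A,st in tins(c,amin=500):
        p,a,wl=rect(c,h,.048)
        if 90<wl[0]<106 and 55<wl[1]<70: print(n,np.round(u),np.round(p,3),round(a,3),np.round(wl,1))
S=cam('scene','s2')
E
```

```text
[0.44744445 0.01837643 0.20437499] [-2.11592847e-04  9.64114514e-02  9.95341440e-01  4.53912125e-04] [-1.39149522e-01  8.34365414e-02 -3.28029118e-01  1.15979212e+00
  8.88983885e-04  5.39731763e-02] 0.08490696164490241 [ 1.36427357  0.14883201 -0.61195726]
wrist [ 25. 295.] [ 0.459 -0.233] 0.102 [97.8 62.2]
side [344. 203.] [0.633 0.029] -0.178 [94.2 59.4]
side [272. 251.] [ 0.46  -0.113] -0.033 [98.2 61.5]
side [363. 288.] [ 0.627 -0.246] 0.17 [96.1 60.9]
side [277. 290.] [ 0.46  -0.235] 0.099 [96.  60.6]
```

View pics/s2.png

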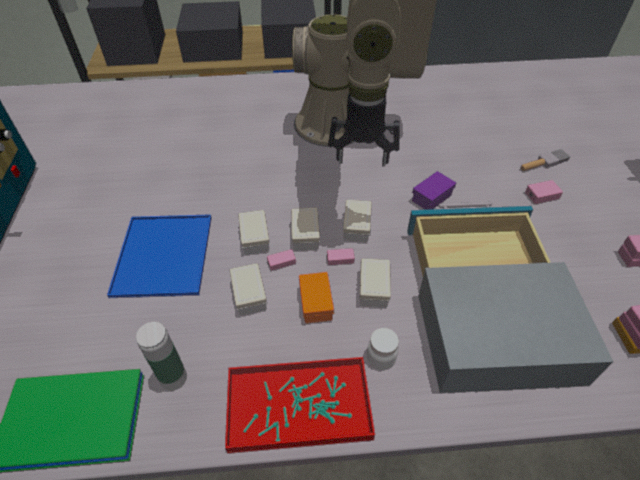

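Request:
move_arm:
  moves: [-0.003, 0, -0.04, 0, 0.085, -0.003, 0, -0.08, 0, 0.085, -0.003, 0, -0.12, 0, 0.085, -0.003, 0, -0.155, 0, 0.085, -0.003, 0, -0.185, 0, 0.085, -0.003, 0, -0.185, 0, 0.085, -0.003, 0, -0.185, 0, 0.04, -0.003, 0, -0.185, 0, 0.04, -0.003, 0, -0.185, 0, 0.04, -0.003, 0, -0.185, 0, 0.04]
  newtons: 40

```text
clock: 6.27
tcp_pos: [0.4471, 0.0183, 0.0214]
orientation: [0.002, 0.095, 0.996, -0.0]
wrist_force: [0.6, -0.7, -0.7]
finger_gap: 0.0635
grip_force: 45.0
```

Request:
move_arm:
  moves: [0, 0, 0.02, 0, 0.04, 0, 0, 0.05, 0, 0.04, 0, 0, 0.09, 0, 0.04, 0, 0, 0.12, 0, 0.04, 0, 0, 0.135, 0, 0.04, 0, 0, 0.135, 0, 0.04, 0, 0, 0.135, 0, 0.04]

```text
clock: 6.85
tcp_pos: [0.4464, 0.0182, 0.1564]
orientation: [0.002, 0.095, 0.996, -0.0]
wrist_force: [0.3, 1.0, -0.5]
finger_gap: 0.0633
grip_force: 49.5
```

```bash
cat > w.py <<'E'
from h import *
f=[]
for i in range(6):
    c=env.read_camera('scene'); f.append(env.get_state()['wrist_force'])
s=env.get_state(); print(np.round(f,2)[:,2],np.round(np.mean(f,0),2),s['tcp_pos'],s['finger_gap'],s['grip_force'])
E
python3 w.py
```

```text
[-0.98  0.05 -0.3  -0.31 -1.4  -0.13] [-0.38  0.21 -0.51] [0.44422529 0.01847946 0.15326395] 0.06350513565147713 49.52688440680504
```

The wrist force with tin B lifted is about -0.5 N, so B is empty. I'll carry it to the middle of the tray.

Request:
move_arm:
  moves: [0.004, -0.025, 0, 0.02, 0.04, 0.008, -0.06, 0, 0.04, 0.04, 0.012, -0.1, 0, 0.06, 0.04, 0.017, -0.14, 0, 0.08, 0.04, 0.021, -0.18, 0, 0.1, 0.04, 0.025, -0.22, 0, 0.12, 0.04, 0.03, -0.26, 0, 0.14, 0.04, 0.034, -0.3, 0, 0.14, 0.04, 0.038, -0.34, 0, 0.14, 0.04, 0.043, -0.38, 0, 0.14, 0.04, 0.046, -0.42, 0, 0.14, 0.04, 0.0485, -0.45, 0, 0.14, 0.04]

```text
clock: 8.15
tcp_pos: [0.493, -0.4348, 0.1528]
orientation: [-0.0, 0.026, 1.0, 0.0]
wrist_force: [0.3, 0.5, 0.5]
finger_gap: 0.0633
grip_force: 49.6
```

Request:
move_arm:
  moves: [0, -0.019, 0, 0, 0.04, 0, -0.019, -0.03, 0, 0.04, 0, -0.019, -0.065, 0, 0.04, 0, -0.019, -0.1, 0, 0.04, 0, -0.019, -0.12, 0, 0.04, 0, -0.019, -0.129, 0, 0.04, 0, -0.019, -0.129, 0, 0.04, 0, -0.019, -0.129, 0, 0.085, 0, -0.019, -0.129, 0, 0.085, 0, -0.019, -0.129, 0, 0.085]

```text
clock: 8.98
tcp_pos: [0.4936, -0.4506, 0.0249]
orientation: [-0.0, 0.025, 1.0, 0.0]
wrist_force: [-1.2, -0.2, -0.2]
finger_gap: 0.085
grip_force: 0.0
```

Request:
move_arm:
  moves: [0, 0, 0.03, 0, 0.085, 0, 0, 0.07, 0, 0.085, 0, 0, 0.11, 0, 0.085, 0, 0, 0.15, 0, 0.085, 0, 0, 0.18, 0, 0.085, 0, 0, 0.18, 0, 0.085]

```text
clock: 9.48
tcp_pos: [0.4959, -0.4533, 0.2139]
orientation: [0.004, 0.025, 1.0, -0.005]
wrist_force: [0.2, -0.8, 1.7]
finger_gap: 0.0848
grip_force: 0.0
```

```bash
cat > look.py <<'E'
from h import *
s=env.get_state(); q=s['orientation']; print('clk',round(s['clock'],2),'tcp',np.round(s['tcp_pos'],4),'ang',round(2*np.arctan2(q[2],q[1])-np.pi/2,3),'j6',round(s['joint_pos'][5],2),'gap',round(s['finger_gap'],4))
for n in('wrist','side','scene'):
    c=cam(n,sys.argv[1]+n if len(sys.argv)>1 else None)
    for z in map(float,sys.argv[2:] or ['.048']):
      for u,h,A,st in tins(c,amin=400):
        p,a,wl=rect(c,h,z)
        if 72<wl[0]<106 and 40<wl[1]<70 and p[0]>.3: print(n,z,np.round(u),np.round(p,3),round(a,3),np.round(wl,1))
E
python3 look.py p1 .048 .052
```

```text
clk 9.48 tcp [ 0.4959 -0.4533  0.2139] ang 1.521 j6 -0.81 gap 0.0848
wrist 0.048 [597. 154.] [ 0.46  -0.242] 0.106 [97.5 43.4]
wrist 0.048 [329. 201.] [ 0.491 -0.45 ] -0.048 [98.  62.8]
wrist 0.048 [329. 215.] [ 0.492 -0.45 ] -0.046 [80.3 44.7]
wrist 0.048 [569. 337.] [ 0.625 -0.245] 0.168 [94.4 61. ]
wrist 0.048 [575. 352.] [ 0.628 -0.244] 0.179 [81.6 44.7]
wrist 0.052 [597. 154.] [ 0.46  -0.245] 0.106 [96.2 42.9]
wrist 0.052 [329. 201.] [ 0.49 -0.45] -0.048 [96.7 61.9]
wrist 0.052 [329. 215.] [ 0.491 -0.45 ] -0.046 [79.3 44.1]
wrist 0.052 [569. 337.] [ 0.622 -0.248] 0.168 [93.2 60.2]
wrist 0.052 [575. 352.] [ 0.625 -0.246] 0.179 [80.5 44.1]
side 0.048 [364. 288.] [ 0.628 -0.246] 0.177 [96.1 60.7]
side 0.048 [272. 290.] [ 0.453 -0.235] 0.09 [82.8 60.9]
side 0.052 [364. 288.] [ 0.627 -0.25 ] 0.177 [95.7 60.4]
side 0.052 [272. 290.] [ 0.453 -0.239] 0.09 [82.4 60.6]
scene 0.048 [307. 222.] [ 0.456 -0.108] -0.053 [86.1 42.7]
scene 0.048 [253. 225.] [ 0.457 -0.232] 0.104 [83.6 43.1]
scene 0.048 [447. 225.] [0.501 0.228] 1.552 [103.5  51.7]
scene 0.048 [375. 278.] [0.633 0.033] -0.175 [80.1 42.4]
scene 0.048 [248. 285.] [ 0.631 -0.243] 0.177 [90.5 43.6]
scene 0.052 [307. 222.] [ 0.46  -0.108] -0.053 [85.7 42.5]
scene 0.052 [253. 225.] [ 0.461 -0.232] 0.104 [83.2 42.9]
scene 0.052 [447. 225.] [0.504 0.226] 1.552 [103.   51.5]
scene 0.052 [375. 278.] [0.636 0.032] -0.175 [79.8 42.2]
scene 0.052 [248. 285.] [ 0.634 -0.242] 0.177 [90.  43.4]
```

Tin B sits at (0.4905, -0.450) with yaw -0.05. Next is tin D at (0.459, -0.234).

Request:
move_arm:
  moves: [-0.005, 0.03, 0, 0.03, 0.085, -0.01, 0.07, 0, 0.06, 0.085, -0.015, 0.11, 0, 0.09, 0.085, -0.022, 0.15, 0, 0.12, 0.085, -0.028, 0.19, 0, 0.153, 0.085, -0.0345, 0.217, 0, 0.153, 0.085, -0.0345, 0.217, -0.04, 0.153, 0.085, -0.0345, 0.217, -0.08, 0.153, 0.085, -0.0345, 0.217, -0.12, 0.153, 0.085, -0.0345, 0.217, -0.155, 0.153, 0.085, -0.0345, 0.217, -0.186, 0.153, 0.085, -0.0345, 0.217, -0.186, 0.153, 0.085]

```text
clock: 10.63
tcp_pos: [0.4532, -0.2294, 0.0119]
orientation: [-0.006, -0.052, 0.999, 0.005]
wrist_force: [-1.0, 0.6, -0.4]
finger_gap: 0.085
grip_force: 0.0
```

Request:
move_arm:
  moves: [0, 0, 0, 0, 0.04, 0, 0, 0, 0, 0.04, 0, 0, 0, 0, 0.04, 0, 0, 0, 0, 0.04, 0, 0, 0.02, 0, 0.04, 0, 0, 0.05, 0, 0.04, 0, 0, 0.09, 0, 0.04, 0, 0, 0.12, 0, 0.04, 0, 0, 0.135, 0, 0.04, 0, 0, 0.135, 0, 0.04, 0, 0, 0.135, 0, 0.04]

```text
clock: 11.55
tcp_pos: [0.4602, -0.2345, 0.1566]
orientation: [0.002, -0.052, 0.999, -0.002]
wrist_force: [0.1, -0.1, -0.5]
finger_gap: 0.0635
grip_force: 45.7
```

```bash
python3 w.py
```

```text
[-0.76 -0.57 -0.56 -0.23 -0.18  0.37] [-0.14  0.17 -0.32] [ 0.45837053 -0.23314618  0.15312927] 0.06342602960765589 45.744376480579376
```

Tin D reads -0.3 N, so it is empty too. It goes onto the column.

Request:
move_arm:
  moves: [0.004, -0.025, 0, -0.03, 0.04, 0.009, -0.06, 0, -0.06, 0.04, 0.015, -0.1, 0, -0.09, 0.04, 0.02, -0.14, 0, -0.12, 0.04, 0.026, -0.18, 0, -0.153, 0.04, 0.03, -0.205, 0, -0.153, 0.04, 0.0315, -0.216, 0, -0.153, 0.04, 0.0315, -0.216, 0, -0.153, 0.04, 0.0315, -0.216, 0, -0.153, 0.04, 0.0315, -0.216, -0.03, -0.153, 0.04, 0.0315, -0.216, -0.055, -0.153, 0.04, 0.0315, -0.216, -0.07, -0.153, 0.04]

```text
clock: 12.85
tcp_pos: [0.4896, -0.4467, 0.0816]
orientation: [-0.001, 0.024, 1.0, 0.002]
wrist_force: [-1.0, 0.8, -0.6]
finger_gap: 0.0638
grip_force: 45.8
```

Request:
move_arm:
  moves: [0, 0, 0, 0, 0.04, 0, 0, -0.006, 0, 0.04, 0, 0, -0.01, 0, 0.04, 0, 0, -0.0115, 0, 0.04, 0, 0, -0.0115, 0, 0.04, 0, 0, -0.0115, 0, 0.04]

```text
clock: 13.35
tcp_pos: [0.491, -0.4499, 0.0738]
orientation: [0.001, 0.025, 1.0, -0.0]
wrist_force: [-0.4, -1.2, -0.5]
finger_gap: 0.0633
grip_force: 45.8
```

```bash
python3 w.py
```

```text
[ 0.01 -0.89  0.15  0.16  0.25 -0.79] [ 0.07 -0.37 -0.19] [ 0.49061699 -0.44981813  0.07310227] 0.06356350363632199 45.82682937383652
```

Request:
move_arm:
  moves: [0, 0, -0.001, 0, 0.04, 0, 0, -0.002, 0, 0.04, 0, 0, -0.002, 0, 0.04, 0, 0, -0.002, 0, 0.04]

```text
clock: 13.98
tcp_pos: [0.4907, -0.4498, 0.0719]
orientation: [0.0, 0.025, 1.0, -0.0]
wrist_force: [-0.8, 1.3, 5.3]
finger_gap: 0.0634
grip_force: 46.4
```

Request:
move_arm:
  moves: [0, 0, 0, 0, 0.066, 0, 0, 0, 0, 0.07, 0, 0, 0, 0, 0.085, 0, 0, 0, 0, 0.085, 0, 0, 0.03, 0, 0.085, 0, 0, 0.07, 0, 0.085, 0, 0, 0.11, 0, 0.085, 0, 0, 0.14, 0, 0.085, 0, 0, 0.14, 0, 0.085, 0, 0, 0.14, 0, 0.085]

```text
clock: 14.82
tcp_pos: [0.4916, -0.4508, 0.2136]
orientation: [0.002, 0.025, 1.0, -0.002]
wrist_force: [0.1, 1.0, -0.0]
finger_gap: 0.085
grip_force: 0.0
```

```bash
python3 look.py p2 .048 .1
```

```text
clk 14.82 tcp [ 0.4916 -0.4508  0.2136] ang 1.521 j6 -0.81 gap 0.085
wrist 0.048 [319. 222.] [ 0.508 -0.451] -0.051 [97.3 53.6]
wrist 0.048 [568. 343.] [ 0.622 -0.245] 0.17 [88.2 61.3]
wrist 0.048 [567. 362.] [ 0.628 -0.244] 0.179 [81.2 44.7]
wrist 0.1 [325. 238.] [ 0.491 -0.45 ] -0.049 [96.9 62.2]
wrist 0.1 [319. 222.] [ 0.492 -0.45 ] -0.051 [80.4 44.3]
wrist 0.1 [568. 343.] [ 0.586 -0.28 ] 0.17 [73.  50.7]
side 0.048 [362. 288.] [ 0.628 -0.246] 0.17 [96.2 60.9]
side 0.048 [304. 358.] [ 0.497 -0.412] -0.058 [101.  68.]
side 0.1 [362. 288.] [ 0.615 -0.297] 0.17 [90.3 57.2]
side 0.1 [304. 358.] [ 0.493 -0.452] -0.058 [94.8 63.8]
scene 0.048 [306. 219.] [ 0.455 -0.108] -0.053 [86.4 42.8]
scene 0.048 [375. 281.] [0.633 0.032] -0.175 [80.  42.5]
scene 0.048 [248. 284.] [ 0.626 -0.243] 0.17 [79.9 43.2]
scene 0.1 [306. 219.] [ 0.505 -0.109] -0.053 [81.  40.1]
scene 0.1 [248. 284.] [ 0.665 -0.237] 0.17 [74.8 40.5]
```

View pics/p2side.png

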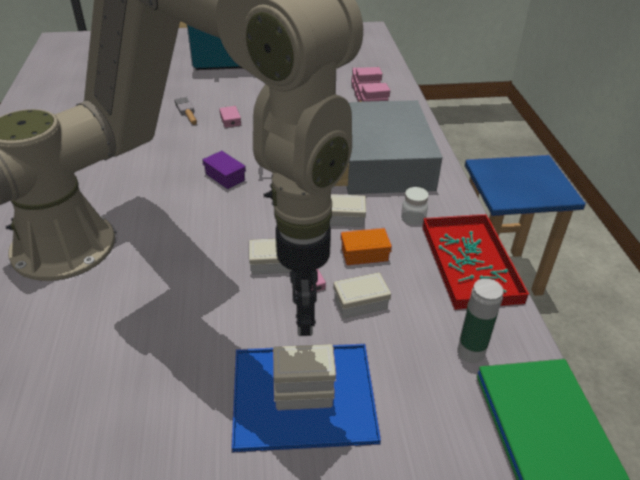

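The side view shows two tins squarely stacked at about (304,378). Tin E at (0.628, -0.245) is next.

Request:
move_arm:
  moves: [0.015, 0.025, 0, 0.04, 0.085, 0.035, 0.055, 0, 0.08, 0.085, 0.058, 0.088, 0, 0.12, 0.085, 0.08, 0.12, 0, 0.16, 0.085, 0.1, 0.15, 0, 0.2, 0.085, 0.12, 0.18, 0, 0.226, 0.085, 0.1375, 0.205, 0, 0.226, 0.085, 0.1375, 0.205, -0.04, 0.226, 0.085, 0.1375, 0.205, -0.08, 0.226, 0.085, 0.1375, 0.205, -0.12, 0.226, 0.085, 0.1375, 0.205, -0.155, 0.226, 0.085, 0.1375, 0.205, -0.18, 0.226, 0.085]

```text
clock: 15.97
tcp_pos: [0.6247, -0.2425, 0.0247]
orientation: [-0.003, -0.088, 0.996, 0.002]
wrist_force: [-0.9, -0.5, -0.3]
finger_gap: 0.0853
grip_force: 0.0
```

Request:
move_arm:
  moves: [0, 0, -0.0115, 0, 0.085, 0, 0, -0.0115, 0, 0.085, 0, 0, -0.0115, 0, 0.04, 0, 0, -0.0115, 0, 0.04, 0, 0, -0.0115, 0, 0.04, 0, 0, -0.0115, 0, 0.04, 0, 0, 0.01, 0, 0.04, 0, 0, 0.04, 0, 0.04, 0, 0, 0.08, 0, 0.04, 0, 0, 0.11, 0, 0.04, 0, 0, 0.1235, 0, 0.04, 0, 0, 0.1235, 0, 0.04]

```text
clock: 16.97
tcp_pos: [0.6309, -0.2461, 0.1611]
orientation: [0.005, -0.088, 0.996, -0.003]
wrist_force: [0.5, -0.5, 0.1]
finger_gap: 0.0633
grip_force: 46.6
```

```bash
python3 w.py
```

```text
[ 0.35 -0.39 -0.82 -0.37 -1.01  0.24] [-0.08 -0.   -0.33] [ 0.62705026 -0.24413368  0.15236214] 0.0633994876222726 46.56374394893646
```

Tin E also reads -0.3 N: empty. It becomes the third in the column.

Request:
move_arm:
  moves: [-0.01, -0.015, 0.015, -0.03, 0.04, -0.03, -0.045, 0.02, -0.07, 0.04, -0.053, -0.078, 0.02, -0.11, 0.04, -0.075, -0.11, 0.02, -0.15, 0.04, -0.095, -0.14, 0.02, -0.19, 0.04, -0.115, -0.17, 0.02, -0.226, 0.04, -0.13, -0.195, 0.02, -0.226, 0.04, -0.1375, -0.205, 0.02, -0.226, 0.04, -0.1375, -0.205, 0.01, -0.226, 0.04, -0.1375, -0.205, -0.01, -0.226, 0.04, -0.1375, -0.205, -0.025, -0.226, 0.04, -0.1375, -0.205, -0.028, -0.226, 0.04]

```text
clock: 18.27
tcp_pos: [0.4897, -0.4464, 0.1217]
orientation: [-0.002, 0.024, 1.0, 0.003]
wrist_force: [-0.1, 1.1, -0.3]
finger_gap: 0.0637
grip_force: 46.6
```

Request:
move_arm:
  moves: [0, 0, -0.002, 0, 0.04, 0, 0, -0.004, 0, 0.04, 0, 0, -0.0055, 0, 0.04, 0, 0, -0.007, 0, 0.04, 0, 0, -0.007, 0, 0.04, 0, 0, -0.007, 0, 0.04, 0, 0, -0.007, 0, 0.04]

```text
clock: 18.85
tcp_pos: [0.4914, -0.4495, 0.1212]
orientation: [0.001, 0.024, 1.0, -0.0]
wrist_force: [0.5, 3.4, 4.9]
finger_gap: 0.0633
grip_force: 47.3
```

Request:
move_arm:
  moves: [0, 0, 0, 0, 0.066, 0, 0, 0, 0, 0.07, 0, 0, 0, 0, 0.085, 0, 0, 0, 0, 0.085, 0, 0, 0.03, 0, 0.085, 0, 0, 0.07, 0, 0.085, 0, 0, 0.1, 0, 0.085, 0, 0, 0.14, 0, 0.085, 0, 0, 0.14, 0, 0.085, 0, 0, 0.14, 0, 0.085]

```text
clock: 19.68
tcp_pos: [0.4916, -0.451, 0.2627]
orientation: [0.002, 0.025, 1.0, -0.002]
wrist_force: [-0.1, -0.5, -1.0]
finger_gap: 0.0849
grip_force: 0.0
```

```bash
python3 look.py p3 .048 .148
```

```text
clk 19.68 tcp [ 0.4916 -0.451   0.2627] ang 1.521 j6 -0.81 gap 0.0849
wrist 0.148 [327. 230.] [ 0.49 -0.45] -0.052 [97.7 62.3]
wrist 0.148 [320. 233.] [ 0.49 -0.45] -0.053 [80.5 44.3]
side 0.048 [350. 203.] [0.644 0.027] -0.117 [74.8 60.8]
side 0.048 [272. 248.] [ 0.453 -0.112] -0.041 [80.5 60.6]
side 0.148 [306. 339.] [ 0.491 -0.451] -0.083 [97.9 63.6]
scene 0.048 [306. 220.] [ 0.455 -0.108] -0.053 [86.7 42.7]
scene 0.048 [373. 277.] [0.633 0.032] -0.175 [79.9 43.5]
```

The third tin is on. Next is tin C at (0.459, -0.111).

Request:
move_arm:
  moves: [-0.002, 0.025, 0, 0, 0.085, -0.005, 0.06, 0, 0, 0.085, -0.009, 0.1, 0, 0, 0.085, -0.013, 0.14, 0, 0, 0.085, -0.017, 0.18, -0.01, 0.018, 0.085, -0.02, 0.22, -0.03, 0.018, 0.085, -0.024, 0.26, -0.05, 0.018, 0.085, -0.028, 0.3, -0.07, 0.018, 0.085, -0.031, 0.33, -0.1, 0.018, 0.085, -0.0315, 0.339, -0.13, 0.018, 0.085, -0.0315, 0.339, -0.14, 0.018, 0.085, -0.0315, 0.339, -0.14, 0.018, 0.085]

```text
clock: 20.83
tcp_pos: [0.4554, -0.1084, 0.1153]
orientation: [-0.004, 0.015, 1.0, 0.002]
wrist_force: [-0.4, 0.0, 0.7]
finger_gap: 0.085
grip_force: 0.0
```

```bash
python3 look.py p4 .048|grep -v scene
```

```text
clk 20.83 tcp [ 0.4554 -0.1084  0.1153] ang 1.542 j6 -0.38 gap 0.085
side 0.048 [348. 204.] [0.634 0.029] -0.175 [96.7 59.9]
```

Tin C hasn't moved in the last views, so I'll grasp it.

Request:
move_arm:
  moves: [0, 0, -0.03, 0, 0.085, 0, 0, -0.065, 0, 0.085, 0, 0, -0.09, 0, 0.085, 0, 0, -0.1, 0, 0.085, 0, 0, -0.1, 0, 0.085, 0, 0, -0.1, 0, 0.04, 0, 0, -0.1, 0, 0.04, 0, 0, -0.1, 0, 0.04, 0, 0, -0.1, 0, 0.04]

```text
clock: 21.73
tcp_pos: [0.4609, -0.1118, 0.0212]
orientation: [0.002, 0.016, 1.0, -0.001]
wrist_force: [0.6, -0.8, 4.9]
finger_gap: 0.0632
grip_force: 44.5
```

Request:
move_arm:
  moves: [0, 0, 0.02, 0, 0.04, 0, 0, 0.05, 0, 0.04, 0, 0, 0.09, 0, 0.04, 0, 0, 0.12, 0, 0.04, 0, 0, 0.135, 0, 0.04, 0, 0, 0.135, 0, 0.04, 0, 0, 0.135, 0, 0.04]

```text
clock: 22.32
tcp_pos: [0.46, -0.111, 0.1559]
orientation: [0.002, 0.016, 1.0, -0.001]
wrist_force: [-0.6, -0.2, -0.5]
finger_gap: 0.0637
grip_force: 44.2
```

```bash
python3 w.py
```

```text
[-0.84 -0.03 -0.22  0.19  0.33 -0.4 ] [-0.05  0.12 -0.16] [ 0.45825693 -0.11030054  0.15314702] 0.06324514327534048 44.18819859623909
```

Tin C is empty, so A must be full. C becomes the fourth in the column, carried higher.

Request:
move_arm:
  moves: [0.002, -0.025, 0.02, 0, 0.04, 0.005, -0.06, 0.04, 0, 0.04, 0.009, -0.1, 0.056, 0, 0.04, 0.013, -0.14, 0.056, 0, 0.04, 0.017, -0.18, 0.056, -0.018, 0.04, 0.02, -0.22, 0.056, -0.018, 0.04, 0.024, -0.26, 0.056, -0.018, 0.04, 0.028, -0.3, 0.056, -0.018, 0.04, 0.031, -0.33, 0.056, -0.018, 0.04, 0.0315, -0.339, 0.056, -0.018, 0.04, 0.0315, -0.339, 0.05, -0.018, 0.04, 0.0315, -0.339, 0.035, -0.018, 0.04]

```text
clock: 23.62
tcp_pos: [0.4909, -0.4501, 0.1897]
orientation: [0.001, 0.025, 1.0, -0.0]
wrist_force: [0.4, 0.4, -0.0]
finger_gap: 0.0635
grip_force: 44.3
```

Request:
move_arm:
  moves: [0, 0, -0.01, 0, 0.04, 0, 0, -0.016, 0, 0.04, 0, 0, -0.018, 0, 0.04, 0, 0, -0.0195, 0, 0.04, 0, 0, -0.021, 0, 0.04, 0, 0, -0.022, 0, 0.04, 0, 0, -0.022, 0, 0.04, 0, 0, -0.022, 0, 0.04]

```text
clock: 24.28
tcp_pos: [0.4909, -0.449, 0.1694]
orientation: [0.001, 0.024, 1.0, -0.0]
wrist_force: [-1.9, 3.1, 7.1]
finger_gap: 0.0633
grip_force: 44.9
```

Request:
move_arm:
  moves: [0, 0, 0, 0, 0.066, 0, 0, 0, 0, 0.07, 0, 0, 0, 0, 0.085, 0, 0, 0, 0, 0.085, 0, 0, 0.03, 0, 0.085, 0, 0, 0.07, 0, 0.085, 0, 0, 0.1, 0, 0.085, 0, 0, 0.12, 0, 0.085, 0, 0, 0.12, 0, 0.085]

```text
clock: 25.03
tcp_pos: [0.4918, -0.4511, 0.2932]
orientation: [0.003, 0.025, 1.0, -0.003]
wrist_force: [0.2, 1.2, 1.0]
finger_gap: 0.0851
grip_force: 0.0
```

```bash
python3 look.py p5 .048 .196; python3 - <<'E'
from h import *
S=cam('scene'); a=S['pixels'][190:300,390:570]; cv2.imwrite('pics/crop2.png',cv2.resize(a,(720,440),interpolation=cv2.INTER_CUBIC)[:,:,::-1])
E
```

```text
clk 25.03 tcp [ 0.4918 -0.4511  0.2932] ang 1.521 j6 -0.81 gap 0.0851
wrist 0.196 [328. 243.] [ 0.49  -0.449] -0.049 [97.5 62.7]
wrist 0.196 [316. 232.] [ 0.49  -0.449] -0.047 [80.1 44.5]
side 0.048 [351. 204.] [0.645 0.027] -0.138 [73.1 60.5]
side 0.196 [301. 321.] [ 0.491 -0.451] -0.059 [99.3 63.8]
scene 0.048 [141. 194.] [ 0.32  -0.516] -0.041 [104.4  53.3]
scene 0.048 [375. 277.] [0.633 0.032] -0.175 [79.2 42.7]
scene 0.196 [141. 194.] [ 0.486 -0.448] -0.041 [85.8 43.8]
```

View pics/crop2.png

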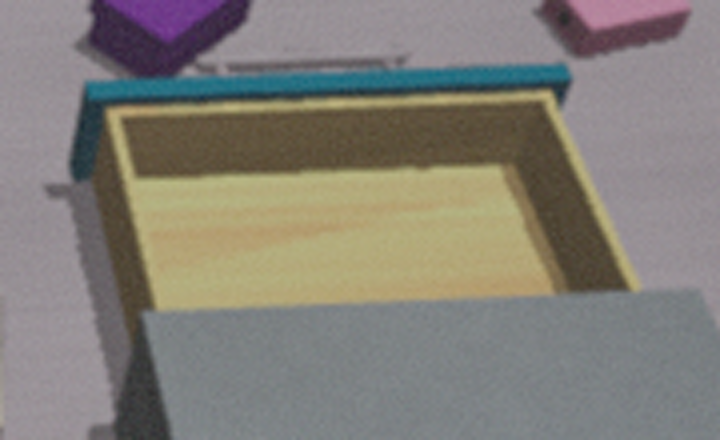

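View pics/p5side.png

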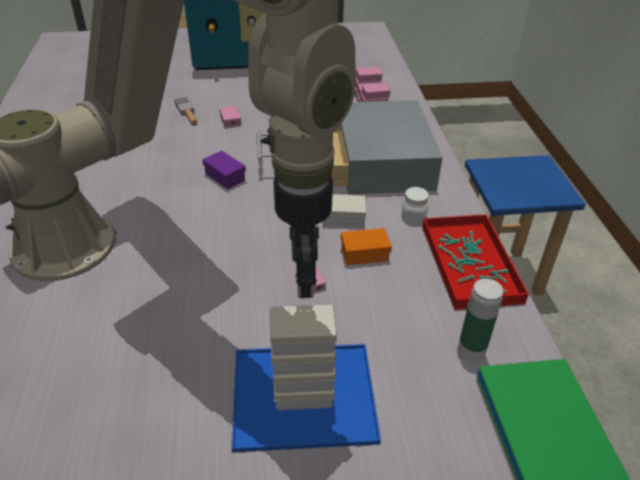

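The column of four stands square at side pixel (302,358). The drawer floor is visible at crop2 (340,240). Now for tin A.

Request:
move_arm:
  moves: [0.007, 0.025, 0, 0, 0.085, 0.018, 0.063, 0, 0, 0.085, 0.03, 0.101, 0, 0, 0.085, 0.041, 0.139, 0, 0, 0.085, 0.053, 0.177, -0.01, -0.03, 0.085, 0.064, 0.215, -0.02, -0.06, 0.085, 0.075, 0.253, -0.03, -0.09, 0.085, 0.087, 0.291, -0.04, -0.119, 0.085, 0.098, 0.329, -0.05, -0.119, 0.085, 0.109, 0.366, -0.06, -0.119, 0.085, 0.12, 0.403, -0.07, -0.119, 0.085, 0.131, 0.44, -0.08, -0.119, 0.085]

```text
clock: 26.23
tcp_pos: [0.6206, -0.0075, 0.2049]
orientation: [-0.002, 0.084, 0.996, 0.0]
wrist_force: [0.6, -0.9, -0.6]
finger_gap: 0.085
grip_force: 0.0
```

Request:
move_arm:
  moves: [0.0125, 0.041, 0, 0, 0.085, 0.0125, 0.041, 0, 0, 0.085, 0.0125, 0.041, 0, 0, 0.085, 0.0125, 0.041, 0, 0, 0.085]

```text
clock: 26.57
tcp_pos: [0.6332, 0.0316, 0.2058]
orientation: [-0.001, 0.084, 0.997, -0.0]
wrist_force: [-0.0, -0.5, 0.1]
finger_gap: 0.085
grip_force: 0.0
```

```bash
python3 look.py p6 .048; python3 - <<'E'
from h import *
S=cam('scene'); print(ray(S,[[423.75,234.5],[516.25,231.25]],.022)[:,:2], ray(S,[[417.5,217.5],[527,213.5]],.078)[:,:2],ray(S,[[426,268],[565,263]],.1)[:,:2])
E
```

```text
clk 26.57 tcp [0.6332 0.0316 0.2058] ang 1.404 j6 0.09 gap 0.085
scene 0.048 [142. 191.] [ 0.32  -0.516] -0.054 [104.6  52.9]
[[0.50139982 0.17367377]
 [0.51079147 0.39746283]] [[0.49704208 0.15097603]
 [0.50697935 0.40701653]] [[0.661043   0.12890008]
 [0.67348092 0.41732707]]
```

Request:
move_arm:
  moves: [0, 0, -0.04, 0, 0.085, 0, 0, -0.08, 0, 0.085, 0, 0, -0.12, 0, 0.085, 0, 0, -0.155, 0, 0.085, 0, 0, -0.18, 0, 0.085, 0, 0, -0.188, 0, 0.085, 0, 0, -0.188, 0, 0.085, 0, 0, -0.188, 0, 0.04, 0, 0, -0.188, 0, 0.04, 0, 0, -0.188, 0, 0.04, 0, 0, -0.188, 0, 0.04]

```text
clock: 27.68
tcp_pos: [0.6361, 0.031, 0.022]
orientation: [0.002, 0.084, 0.996, -0.0]
wrist_force: [-0.7, -1.5, 5.7]
finger_gap: 0.0633
grip_force: 46.4
```

Request:
move_arm:
  moves: [0, 0, 0.02, 0, 0.04, 0, 0, 0.05, 0, 0.04, 0, 0, 0.09, 0, 0.04, 0, 0, 0.12, 0, 0.04, 0, 0, 0.155, 0, 0.04, 0, 0, 0.155, 0, 0.04, 0, 0, 0.155, 0, 0.04]

```text
clock: 28.27
tcp_pos: [0.6359, 0.0314, 0.1778]
orientation: [0.003, 0.084, 0.996, 0.0]
wrist_force: [-0.0, -0.0, -2.6]
finger_gap: 0.0637
grip_force: 49.8
```

```bash
python3 w.py
```

```text
[-2.34 -3.01 -3.14 -2.2  -3.24 -1.73] [-0.09  0.09 -2.61] [0.63288828 0.03143534 0.17228609] 0.06327310775139859 49.781316965818405
```

Tin A reads -2.6 N, so it is full. I'll carry it to the open drawer.

Request:
move_arm:
  moves: [-0.005, 0.025, 0, 0.02, 0.04, -0.013, 0.06, 0, 0.04, 0.04, -0.02, 0.1, 0, 0.06, 0.04, -0.028, 0.14, 0, 0.08, 0.04, -0.036, 0.18, 0, 0.1, 0.04, -0.044, 0.215, 0, 0.132, 0.04, -0.049, 0.235, 0, 0.132, 0.04, -0.049, 0.241, 0, 0.132, 0.04, -0.049, 0.241, 0, 0.132, 0.04, -0.049, 0.241, 0, 0.132, 0.04]

```text
clock: 29.4
tcp_pos: [0.5848, 0.272, 0.1734]
orientation: [-0.001, 0.018, 1.0, -0.001]
wrist_force: [0.2, 0.2, -1.5]
finger_gap: 0.0635
grip_force: 49.8
```

Request:
move_arm:
  moves: [0, 0, -0.025, 0, 0.04, 0, 0, -0.055, 0, 0.04, 0, 0, -0.085, 0, 0.04, 0, 0, -0.11, 0, 0.04, 0, 0, -0.125, 0, 0.04, 0, 0, -0.13, 0, 0.04, 0, 0, -0.133, 0, 0.04, 0, 0, -0.133, 0, 0.04, 0, 0, -0.133, 0, 0.04]

```text
clock: 30.15
tcp_pos: [0.5875, 0.2693, 0.0434]
orientation: [0.002, 0.02, 1.0, -0.001]
wrist_force: [0.8, -5.3, 5.8]
finger_gap: 0.0633
grip_force: 52.0
```

Request:
move_arm:
  moves: [0, 0, 0, 0, 0.066, 0, 0, 0, 0, 0.075, 0, 0, 0, 0, 0.085, 0, 0, 0, 0, 0.085, 0, 0, 0.03, 0, 0.085, 0, 0, 0.07, 0, 0.085, 0, 0, 0.11, 0, 0.085, 0, 0, 0.15, 0, 0.085, -0.03, 0, 0.17, -0.1, 0.085, -0.06, 0, 0.17, -0.22, 0.085, -0.06, 0, 0.17, -0.34, 0.085, -0.06, 0, 0.17, -0.46, 0.085]

```text
clock: 31.15
tcp_pos: [0.5233, 0.2726, 0.2122]
orientation: [0.0, 0.248, 0.969, 0.0]
wrist_force: [0.2, -0.5, -0.6]
finger_gap: 0.0848
grip_force: 0.0
```

```bash
python3 look.py p7 .07
```

```text
clk 31.15 tcp [0.5233 0.2726 0.2122] ang 1.07 j6 0.85 gap 0.0848
wrist 0.07 [364. 308.] [0.586 0.269] -0.038 [100.1  64.6]
scene 0.07 [140. 195.] [ 0.348 -0.506] -0.036 [94.4 52. ]
scene 0.07 [481. 247.] [0.588 0.271] -0.038 [99.6 66.1]
```

View pics/p7scene.png

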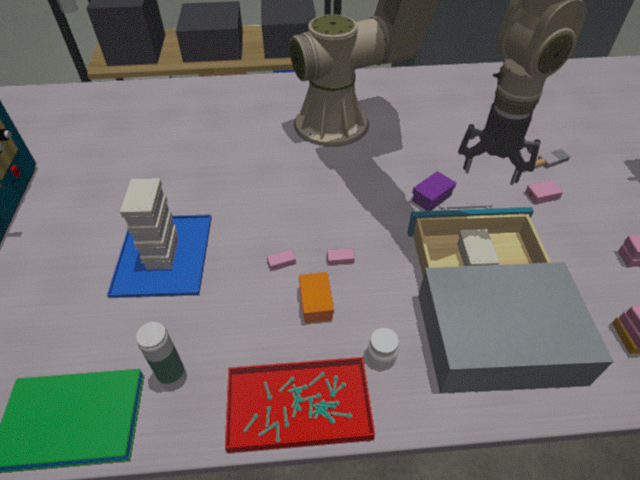

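Tin A lies flat at (0.587, 0.270) in the drawer, and the column still stands. The purple decoy at (434,190) is close to the handle, so I'll measure it before choosing how to shut the drawer.

```bash
python3 - <<'E'
from h import *
for n in('scene','side','wrist'):
    c=cam(n); hsv=cv2.cvtColor(c['pixels'],cv2.COLOR_RGB2HSV); m=cv2.inRange(hsv,(125,100,20),(150,255,255))
    q=cv2.findContours(m,0,1)[0]
    if not q: continue
    h=cv2.convexHull(max(q,key=cv2.contourArea))[:,0]
    for z in (0,.05): P=ray(c,h,z); print(n,z,P[:,:2].min(0).round(3),P[:,:2].max(0).round(3),cv2.contourArea(h))
c=cam('scene');print(ray(c,[[439,208],[445,206],[493,205]],.062)[:,:2])
E
```

```text
scene 0 [0.255 0.181] [0.396 0.31 ] 987.0
scene 0.05 [0.312 0.163] [0.445 0.284] 987.0
side 0 [0.3   0.184] [0.408 0.354] 989.5
side 0.05 [0.307 0.114] [0.409 0.275] 989.5
wrist 0 [0.309 0.15 ] [0.408 0.28 ] 12441.0
wrist 0.05 [0.331 0.173] [0.415 0.285] 12441.0
[[0.45535908 0.21498727]
 [0.44994824 0.23104811]
 [0.45691302 0.34702411]]
```

The purple tin reaches x ≈ 0.408, so gripping the bar at y ≈ 0.29 clears it. I'll grip it as before and push under control.

Request:
move_arm:
  moves: [-0.03, 0.01, 0, -0.12, 0.03, -0.06, 0.018, 0, -0.24, 0.03, -0.076, 0.018, 0, -0.36, 0.03, -0.076, 0.018, 0, -0.48, 0.03, -0.076, 0.018, 0, -0.6, 0.03, -0.076, 0.018, 0, -0.72, 0.03, -0.076, 0.018, 0, -0.84, 0.03, -0.076, 0.018, 0, -0.96, 0.03, -0.076, 0.018, 0, -1.06, 0.03, -0.076, 0.018, 0, -1.108, 0.03, -0.076, 0.018, -0.02, -1.108, 0.03, -0.076, 0.018, -0.05, -1.108, 0.03]

```text
clock: 32.5
tcp_pos: [0.4517, 0.2914, 0.1636]
orientation: [0.001, 0.719, 0.696, 0.003]
wrist_force: [0.9, 0.3, -1.5]
finger_gap: 0.0303
grip_force: 0.0
```

```bash
python3 - <<'E'
from h import *
c=cam('wrist','p8'); s=env.get_state(); q=s['orientation']; print(s['tcp_pos'],2*np.arctan2(q[2],q[1])-np.pi/2,s['finger_gap'])
E
```

```text
[0.44735157 0.28943193 0.1556901 ] -0.03253110984701779 0.03031795163194336
```

View pics/p8.png

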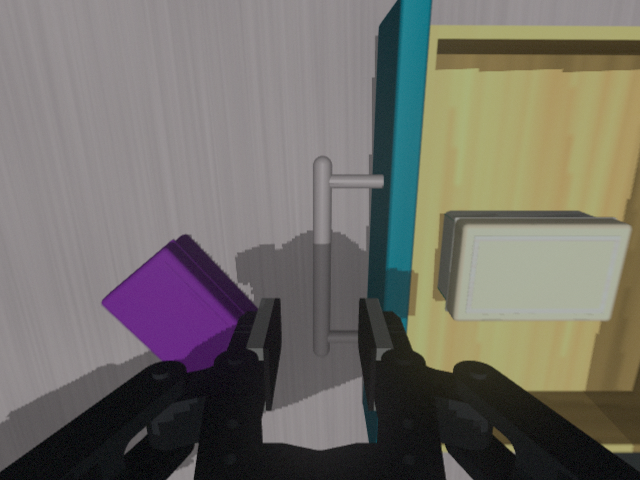

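The bar (column 322) is centred between the fingers (columns 270 and 370), and the tin lies flat in the drawer at (540,270). I'll descend, grip, and ease the drawer shut.

Request:
move_arm:
  moves: [0, 0, -0.03, 0, 0.03, 0, 0, -0.065, 0, 0.03, 0, 0, -0.095, 0, 0.03, 0, 0, -0.107, 0, 0.03, 0, 0, -0.107, 0, 0.03, 0, 0, -0.107, 0, 0, 0, 0, -0.107, 0, 0, 0, 0, -0.107, 0, 0, 0, 0, -0.107, 0, 0]
  newtons: 30

```text
clock: 33.3
tcp_pos: [0.4495, 0.2904, 0.0547]
orientation: [0.0, 0.719, 0.695, 0.0]
wrist_force: [1.7, -0.0, -3.1]
finger_gap: 0.0101
grip_force: 29.3
```

Request:
move_arm:
  moves: [0.005, 0, 0, 0, 0, 0.017, -0.0005, 0, 0, 0, 0.03, -0.001, 0, 0, 0, 0.043, -0.0015, 0, 0, 0, 0.056, -0.002, 0, 0, 0, 0.069, -0.0025, 0, 0, 0, 0.082, -0.003, 0, 0, 0, 0.095, -0.0035, 0, 0, 0, 0.108, -0.004, 0, 0, 0, 0.121, -0.0045, 0, 0, 0, 0.132, -0.005, 0, 0, 0, 0.14, -0.0055, 0, 0, 0]

```text
clock: 34.3
tcp_pos: [0.5902, 0.2852, 0.0547]
orientation: [-0.0, 0.719, 0.695, 0.001]
wrist_force: [-1.8, 1.8, 1.2]
finger_gap: 0.0096
grip_force: 29.8
```

Request:
move_arm:
  moves: [0.005, 0, 0, 0, 0, 0.01, -0.0005, 0, 0, 0, 0.014, -0.0005, 0, 0, 0, 0.018, -0.001, 0, 0, 0, 0.022, -0.001, 0, 0, 0, 0.026, -0.001, 0, 0, 0, 0.029, -0.001, 0, 0, 0, 0.029, -0.001, 0, 0, 0, 0.029, -0.001, 0, 0, 0]

```text
clock: 35.05
tcp_pos: [0.6152, 0.2842, 0.0547]
orientation: [-0.002, 0.719, 0.696, -0.002]
wrist_force: [-9.8, 2.8, 8.9]
finger_gap: 0.01
grip_force: 30.8
```

The drawer has met its closed stop: 0.449 + 0.166 = 0.615. I'll release and retreat.

Request:
move_arm:
  moves: [-0.001, 0, 0, 0, 0, -0.001, 0, 0, 0, 0.03, -0.001, 0, 0, 0, 0.03, -0.001, 0, 0, 0, 0.03, -0.001, 0, 0.03, 0, 0.03, -0.001, 0, 0.07, 0, 0.03, -0.001, 0, 0.11, 0, 0.03, -0.03, 0, 0.14, 0, 0.03, -0.07, 0, 0.16, 0, 0.03, -0.11, 0, 0.16, 0, 0.03, -0.11, 0, 0.16, 0, 0.03]

```text
clock: 35.97
tcp_pos: [0.5003, 0.2826, 0.2146]
orientation: [-0.001, 0.718, 0.696, -0.003]
wrist_force: [-0.9, -0.4, -0.7]
finger_gap: 0.0298
grip_force: 0.0
```

```bash
python3 look.py p9 .196; python3 - <<'E'
from h import *
a=cv2.imread('pics/p9scene.png');b=cv2.imread('pics/p9wrist.png')
cv2.imwrite('pics/c3.png',np.hstack([cv2.resize(a,(400,300)),cv2.resize(b,(400,300))]))
c=cam('wrist');hsv=cv2.cvtColor(c['pixels'],cv2.COLOR_RGB2HSV);m=cv2.inRange(hsv,(15,60,80),(28,255,255));print('tan px',int((m>0).sum()))
E
```

```text
clk 35.97 tcp [0.5003 0.2826 0.2146] ang -0.032 j6 1.98 gap 0.0298
side 0.196 [308. 320.] [ 0.49  -0.451] -0.054 [95.2 61. ]
scene 0.196 [140. 196.] [ 0.492 -0.448] -0.059 [91.5 43.7]
tan px 669
```

View pics/c3.png

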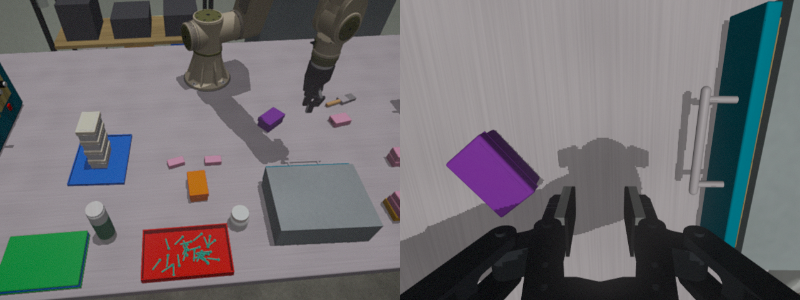

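The column stands, and the drawer front sits close to the unit with only a thin tan edge showing. I'll confirm the bar's position.

```bash
python3 - <<'E'
from h import *
c=cam('wrist'); g=cv2.cvtColor(c['pixels'],cv2.COLOR_RGB2GRAY).astype(int)
P=[]
for r in (170,200,230,260):
    k=np.where(g[r,440:520]>150)[0]+440; P.append([k.mean() if len(k) else np.nan,r]); print(r,k.min() if len(k) else None,k.max() if len(k) else None)
P=np.array([[480,224]] if np.isnan(P).any() else P)
print(ray(c,P,.062))
E
```

```text
170 452 484
200 448 480
230 446 477
260 442 472
[[0.61827192 0.31707174 0.062     ]
 [0.61267542 0.29587498 0.062     ]
 [0.61298492 0.27348445 0.062     ]
 [0.61058    0.25013012 0.062     ]]
```

```bash
python3 - <<'E'
from h import *
c=cam('wrist'); im=c['pixels']
cv2.imwrite('pics/c4.png',cv2.resize(im[100:400,420:640],(587,600)[:2] if 0 else (440,600))[:,:,::-1])
s=env.get_state();print(s['tcp_pos'])
for col in range(462,500,2): print(col,ray(c,[[col,200]],.062)[0,:2].round(4),im[200,col])
E
```

```text
[0.50965828 0.28378324 0.21407319]
462 [0.6125 0.2959] [121 117 118]
464 [0.6139 0.2959] [137 133 134]
466 [0.6154 0.2958] [149 143 146]
468 [0.6168 0.2958] [163 158 160]
470 [0.6182 0.2957] [159 154 155]
472 [0.6196 0.2957] [153 148 149]
474 [0.6211 0.2956] [136 131 131]
476 [0.6225 0.2956] [161 156 157]
478 [0.6239 0.2955] [161 155 157]
480 [0.6254 0.2955] [152 147 148]
482 [0.6268 0.2954] [105 102 103]
484 [0.6282 0.2954] [108 104 105]
486 [0.6297 0.2953] [109 105 107]
488 [0.6311 0.2953] [104 103 104]
490 [0.6325 0.2952] [24 50 57]
492 [0.6339 0.2952] [23 49 57]
494 [0.6354 0.2951] [24 49 53]
496 [0.6368 0.2951] [17 47 52]
498 [0.6382 0.295 ] [18 46 55]
```

View pics/c4.png

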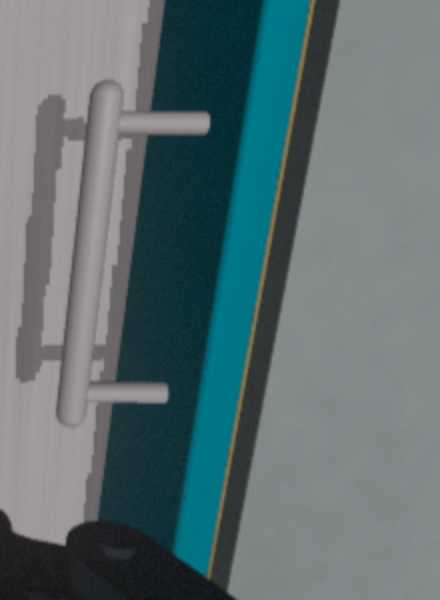

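The bar is at x ≈ 0.615, and only about 1–2 mm of tan edge shows, so the drawer is shut. Handing in.

```bash
python3 -c "
from workcell import env
print(env.hand_in())"
```

```text
the job is handed in; nothing more can be done
None
```

I handed the job in: four empty tins are in one column in the tray, the one full tin is flat in the drawer, and the drawer is eased shut. `hand_in()` returned no verdict.

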